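Switch on the guarded desk power box

ROBOT

A 6-joint arm with a two-finger parallel gripper is mounted at the origin on the work surface. World frame = base frame: x ahead of the robot, y to its left, z up, the work surface at z = 0. Lengths are in m, angles in degrees, forces in N, time in s.
With the tool pointing down it reaches from about 0.25 to 0.725 m from the base axis. Payload 9.7 kg.
Tool frame: the origin (TCP) lies midway between the tips of the shut fingers; the grasp point (between the pads) lies 19 mm behind it (bot.grasp_offset is the distance from the TCP to the grasp point, in m); z points along the fingers, x is the direction in which the jaws open and shut, and the axes are right-handed (so a half turn about z gives the same grasp; the last joint's range is limited). The gripper opens to 85 mm and grips with 20 to 120 N. Pads are 22 mm wide; open, the fingers measure 114 mm over their backs; the gripper's body (76 mm by 85 mm) begins 54 mm behind the grasp point. The pads swing forward as they close: fully open they stand 13 mm farther back than shut.
Start: joints at [-74.255, 4.979, 10.078, 95.1, 0, 90], TCP at [0.149, -0.529, 0.231] pointing down, gripper open.
Joint ranges: [-179.16, 179.16], [-48.56, 103.87], [-65.8, 70.77], [-126.05, 130.52], [-82.76, 87.17], [-180, 180]. Speed limits (degrees/s): [127.2, 127.2, 147.25, 180, 180, 180].

INTERFACE

Orientations are given as [roll, pitch, yaw] about the fixed x, y, z axes, in that order (R = Rz(yaw) Ry(pitch) Rx(roll)).
In Python, from workcell import bot gives the robot as it stands.
- The arm moves only by the tool send_rows, never from a script. Its argument "targets" is a list of rows, each a list of 5 numbers: the closure, from 0 (fully open) to 1 (shut), then the shift along the world's x, y, z in mm, then the turn about the world's z in degrees. A call has 1 to 10 rows; each row is the pose to reach, as a shift and turn from the pose commanded when the call began; what a row does not reach only later rows make up. A row lasts 1/8 s, in which the tool goes at most 62.5 mm and 10.7 degrees, less where a joint would pass 70% of its speed; a pose out of reach is approached as far as the arm can. A call with a gripper value outside its range is refused whole. The fingers move at their own pace and stop on an object; "squeeze" is the grip in N (left out, the last holds). Time passes only in rows, so rows that repeat a pose let the fingers close. It gives the time, the measured TCP pose, the force and the opening at its end, in the units of the state.
- bot.get_obs(): the state, without advancing time (a new reading comes with each control period).
- bot.camera(name): name is "side" or "top"; returns a dict with "pixels" (384x512x3 uint8, red, green, blue), "intrinsics" (3x3 intrinsics, pixels), "view" (4x4, takes a point from world to camera coordinates). Camera axes: x right, y down, z forward; pixel columns grow to the right and rows downward; lengths in m; the calibration is good to about 2 mm. A picture is of the moment at which its call begins. There is no depth.
- bot.job_done(): hands the job in, once; it reports no verdict.
The state is a dict: "time": time; "q": joint angles; "qd": joint speeds; "joint_efforts": joint torques, N m; "ee_pos": TCP position; "tcp_rot": TCP orientation; "wrist_force": force on the tool from outside, world axes, zero at the start; "torque": the same for the moment, N m; "opening": finger opening in m.
Only numpy, scipy, OpenCV 4.12 (cv2) and the standard library are available. Lean on these libraries where they do the work, as an engineer would, in place of code of your own. Each camera call takes 0.05 s, during which the arm holds its last target.

TASK

Slide the guard on the desk power box fully open with a fingertip, then flip the main switch beneath it on and, without letting go, keep it pressed steadily with about 8 N for two seconds so that it latches; never push it harder than about 15 N. Then slide the guard fully shut again with a gentle push (under 20 N), leaving the two side switches off and everything else on the desk where it is.

Things in the scene. Friction and masses are not known exactly. Their poses are not given: they have to be found in the camera images.
- power_box: White power box fixed to the desk, 160 mm (its x) x 300 mm (its y) x 60 mm tall; origin: centre of its underside; flat deck 60 mm up; its -x side faces roughly the robot, +y is its left. Two small side switches stand on the deck at x = -20, y = -92 and -125 mm (tops 70 mm up), a plugged-in black charger block, 40 x 50 mm, at x = 53, y = 30 mm (top 90 mm up).
- well (a point): Centre, at deck level, of the well that holds the main switch (box frame x = -20, y = -20, z = 60 mm); axes are the box's. The well is 84 mm (x) x 70 mm (y), closed by the guard. In it lies the largest switch, the main one: a white rocker paddle 68 mm (x) x 42 mm (y), pivoting about a line along y under this point. Off, its end nearer the robot (-x), with three fine ribs, stands up.
- switch_spot (a point): Where to press the main switch straight down, 22 mm to -x of its pivot, carried up to deck level (box frame x = -42, y = -20, z = 60 mm); axes are the box's. How deep the paddle sits is not measured (its insert was pushed in by hand): at the start its surface here is 5 to 22 mm below this point. It sits on a rubber mount that yields about 3.5 N per mm, up to 8 mm.
- main_switch (a joint): Main switch angle: 0 rad = off, 0.24 = on. Over-centre: pressed at switch_spot it resists up to 4 to 6 N, snaps over at 0.12 rad (that spot drops some 5 mm in all and the force falls), and rests only at the two ends. Pressing on after that works against the rubber mount alone.
- guard (a joint): Position of the grey sliding guard in m: 0 = fully shut over the well, 0.085 = fully open, against its stop (slid towards the box's +y). About 3 N of friction; it stays where it is left.
- guard_rib (a point): Middle of the guard's upright rib, 76.5 mm above the desk, moving with the guard; axes are the box's; at box x = -20 mm, y = -20 mm when shut. The guard is a plate 90 mm (x) x 86 mm (y), its top 64.5 mm above the desk. The rib, across its middle, is 50 mm long (x), 10 mm thick (y), its top 88.5 mm above the desk. Push on the rib's side to slide the guard.
- side_switch0 (a joint): Small side switch (46 x 22 mm rocker) next to the guard: 0 rad = off, 0.16 = on. It is off and is to be left so.
- side_switch1 (a joint): Small side switch (46 x 22 mm rocker) nearest the box's right end: 0 rad = off, 0.16 = on. It is off and is to be left so.
- eraser: Bystander: rubber eraser, 45 x 22 x 12 mm, lying in front of the power box; the origin is the centre of its underside.
- pen: Bystander: black pen, 130 mm long, 10 mm thick, lying behind the power box; the origin lies under its middle.
- glue_stick: Bystander: white glue stick, 26 mm wide, 85 mm tall, standing left of the power box; the origin is the centre of its underside.
- mug: Bystander: white mug, 80 mm wide, 90 mm tall; the origin is the centre of its underside.
- notebook: Bystander: black notebook, 210 x 150 x 22 mm, lying flat; the origin is the centre of its underside.
- ruler: Bystander: steel ruler, 200 x 30 x 4 mm, lying on the notebook; the origin is the centre of its underside.

How it is judged (in metres and radians):
On the way, in this order (a step that is already met when the one before it is completed fails the run):
1. the guard is slid open, to at least 75 of its 85 mm (value of joint guard above 0.075 m), for 0.2 s.
2. the main switch is on and kept pressed by the fingertip with 4 to 12 N for a full second (value of joint main_switch above 0.2 rad and contact force between the fingers and main_switch_c0 between 4 and 12 N), for 1 s.
At the end, for the whole second after the job is handed in: The main switch is on (over 0.2 rad), the guard is shut to within 5 mm, both side switches are off (value of joint guard below 0.005 m and value of joint main_switch above 0.2 rad and value of joint each of side_switch0, side_switch1 below 0.05 rad); the robot touches nothing.
It fails at once if the main switch is pushed with more than 18 N (contact force between anything else and main_switch_c0 above 18 N).
It fails at once if the robot pushes the guard with more than 25 N (contact force between any of the fingers, the arm and guard_c0 above 25 N or contact force between any of the fingers, the arm and guard_c1 above 25 N).
It fails at once if a side switch is flipped (value of joint any of side_switch0, side_switch1 above 0.1 rad).
It fails at once if a bystander is moved more than 25 mm (distance of any of eraser, pen, glue_stick, mug, notebook, ruler from where it was at the start of the episode above 0.025 m).
It also fails if it takes over 72 s, if anything falls off the work surface, if the arm or the gripper's body presses on something with over 40 N, if the wrist force passes 120 N, or if a joint passes its speed limit or range.

## Working session

There is one attempt and no reset: what is moved stays moved. The work goes in short steps, Python scripts to look and compute and a tool call to move; the robot and the scene stay as the last step left them, time stands still between calls to the robot, and variables do not carry over. Pictures are saved under pics/ and viewed, and the job is handed in when it is done.

Besides the shell and the picture viewer there is one more tool, called after ">>>" as a command line: name --pt "numbers of a row" for each row, then --argument value for the rest. send_rows: Moves the arm, as the interface text tells. Its arguments: {"type":"object","properties":{"targets":{"type":"array","items":{"type":"array","items":{"type":"number"}}},"squeeze":{"type":"number"}},"required":["targets"]}

```bash
ls; mkdir -p pics; python3 - <<'E'
from workcell import bot
import cv2
for n in ("top","side"):
    c=bot.camera(n); cv2.imwrite(f"pics/{n}0.png",c["pixels"][:,:,::-1]); print(n,c["intrinsics"],c["view"])
print(bot.get_obs())
E
```

```text
pics
top [[382.42845909   0.         253.81820297]
 [  0.         382.42845909 191.85395068]
 [  0.           0.           1.        ]] [[-0.01302509 -0.99981372 -0.01424318 -0.00795301]
 [-0.99061126  0.01484123 -0.13590098  0.57047303]
 [ 0.13608705  0.01233933 -0.99062004  1.21346694]
 [ 0.          0.          0.          1.        ]]
side [[350.20183472   0.         253.67060319]
 [  0.         350.20183472 189.02322942]
 [  0.           0.           1.        ]] [[-0.94513065 -0.32654192 -0.00992087  0.52166904]
 [-0.17979019  0.54525334 -0.81876387  0.17230016]
 [ 0.27277011 -0.77205516 -0.57404468  1.09824541]
 [ 0.          0.          0.          1.        ]]
{'time': 0.1, 'q': array([-7.42551972e+01,  5.00670380e+00,  1.00399239e+01,  9.50989674e+01,
        1.87310336e-03,  9.00022278e+01]), 'qd': array([-0.02538442, -0.03617644,  0.20101257, -0.0215902 ,  0.01216981,
        0.06069391]), 'joint_efforts': array([ 6.85458290e-04, -5.21561587e+01,  4.65653229e+01,  1.58926053e-02,
        4.71930548e-06, -1.07734442e-05]), 'ee_pos': array([ 0.14919969, -0.52917159,  0.23067423]), 'tcp_rot': array([-1.79998129e+02,  6.57474393e-02, -7.42574250e+01]), 'wrist_force': array([ 0.30881552, -0.88463939,  0.39802582]), 'torque': array([-0.03043773, -0.00168663,  0.00012624]), 'opening': 0.08574232854500168}
```

View pics/top0.png

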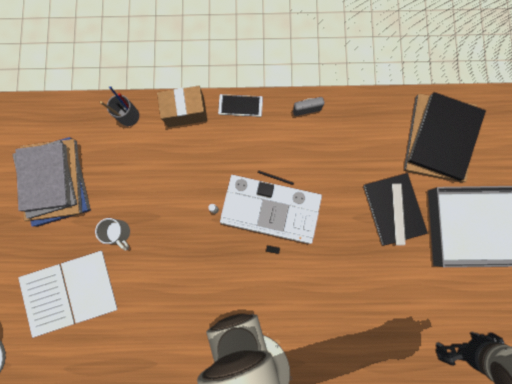

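View pics/side0.png

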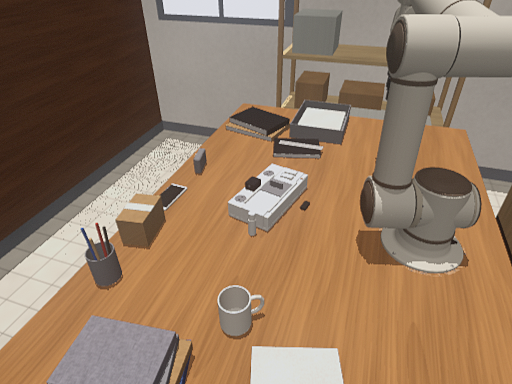

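The top view shows the box around px (271,209), grey guard at (273,215), charger (265,189), glue stick (212,208), eraser (273,250) and pen (275,177). I'll zoom in.

```bash
python3 - <<'E'
import cv2
a=cv2.imread("pics/top0.png")[165:260,200:335]; cv2.imwrite("pics/topz.png",cv2.resize(a,None,fx=5.9,fy=5.9,interpolation=cv2.INTER_CUBIC))
a=cv2.imread("pics/side0.png")[155:245,215:325]; cv2.imwrite("pics/sidez.png",cv2.resize(a,None,fx=6.5,fy=6.5,interpolation=cv2.INTER_CUBIC))
E
```

```text
(no output)
```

View pics/topz.png

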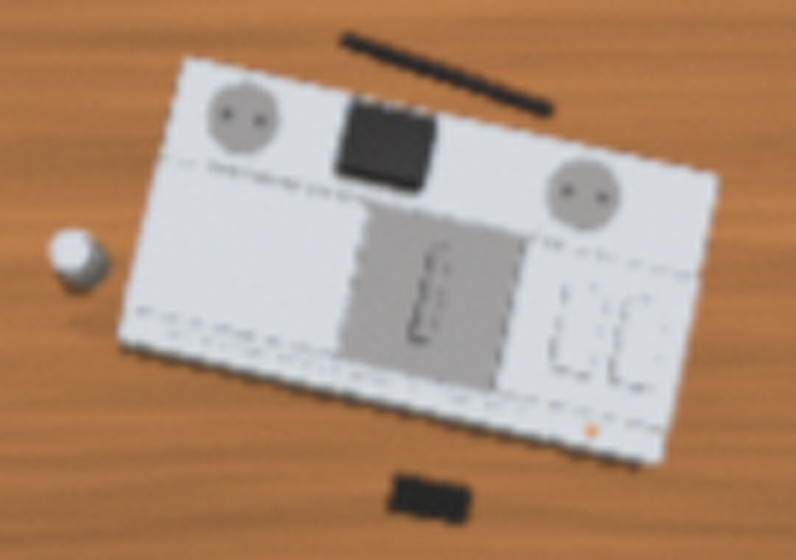

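View pics/sidez.png

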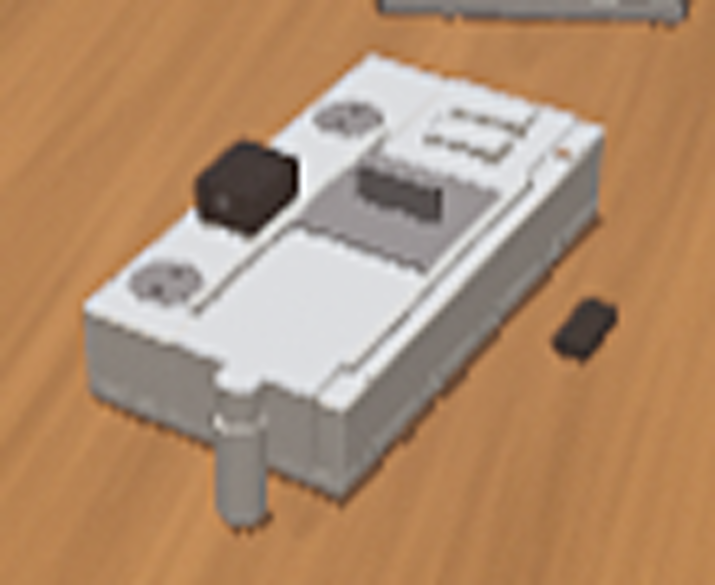

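The deck's four corners show clearly in the top zoom, at about (185,60), (718,177), (660,463) and (120,345). The rib is at about (430,292). I'll segment the deck and cast rays.

```bash
cat > h.py <<'E'
import numpy as np, cv2
from workcell import bot
def ray(c,u,v,z):
    K,V=c["intrinsics"],c["view"]; R,t=V[:3,:3],V[:3,3]
    o=-R.T@t; d=R.T@np.linalg.solve(K,[u,v,1]); return o+d*(z-o[2])/d[2]
def proj(c,p):
    q=c["view"][:3,:3]@p+c["view"][:3,3]; q=c["intrinsics"]@q; return q[:2]/q[2]
E
python3 - <<'E'
from h import *
c=bot.camera("top"); im=c["pixels"].astype(int)
g=im.min(2); sub=np.zeros(g.shape,np.uint8); sub[165:260,218:335]=((g>185)[165:260,218:335])*255
m=cv2.morphologyEx(sub,cv2.MORPH_CLOSE,np.ones((3,3)))
cn=max(cv2.findContours(m,0,2)[0],key=cv2.contourArea)
h=cv2.convexHull(cn)[:,0,:].astype(float)
w=np.array([ray(c,u,v,.06)[:2] for u,v in h])
r=cv2.minAreaRect((w*1000).astype(np.float32)); print("rect",r); print(cv2.boxPoints(r))
# zoom-read corners
zc=np.array([[185,60],[718,177],[660,463],[120,345]])/5.9-.5+.5/5.9+[200,165]
P=np.array([ray(c,u,v,.06)[:2]*1000 for u,v in zc]); print(P,P.mean(0)); 
print([np.linalg.norm(P[i]-P[(i+1)%4]) for i in range(4)])
# side view
s=bot.camera("side")
zs=np.array([[372,55],[603,130],[340,408],[87,308]])/6.5-.5+.5/6.5+[215,155]
Q=np.array([ray(s,u,v,.06)[:2]*1000 for u,v in zs]); print(Q,Q.mean(0))
print([np.linalg.norm(Q[i]-Q[(i+1)%4]) for i in range(4)])
# rib
print("rib",ray(c,*(np.array([430,292])/5.9-.5+.5/5.9+[200,165]),.08))
# charger, eraser, glue
for n,p,z in(("charger",(386,143),.09),("glue",(75,255),.085),("eraser",(430,498),.012)):
    print(n,ray(c,*(np.array(p)/5.9-.5+.5/5.9+[200,165]),z))
E
```

```text
rect ((514.5087280273438, -69.06571960449219), (298.2717590332031, 156.91213989257812), 76.35322570800781)
[[ 403.08112 -195.48073]
 [ 555.5634  -232.50188]
 [ 625.93634   57.34929]
 [ 473.45404   94.37044]]
[[ 624.46337705   57.23138139]
 [ 555.32271992 -232.48324218]
 [ 401.66882516 -195.85826814]
 [ 468.63704963   93.14113553]] [512.52299294 -69.49224835]
[np.float64(297.8506229304308), np.float64(157.95856449379184), np.float64(296.65703836573954), np.float64(159.91045857129896)]
[[ 555.26316105 -232.6286363 ]
 [ 403.46690203 -192.94343507]
 [ 473.44396918   96.14509358]
 [ 622.8505553    59.93166054]] [513.75614689 -67.37382931]
[np.float64(156.89811805108218), np.float64(297.43733344563896), np.float64(153.73269238463868), np.float64(300.2658541156404)]
rib [ 0.49337786 -0.07406844  0.08      ]
charger [ 0.57237222 -0.05185881  0.09      ]
glue [0.51537375 0.11452133 0.085     ]
eraser [ 0.38414867 -0.07423699  0.012     ]
```

```bash
cat >> h.py <<'E'
C=np.array([514.,-69.,0]); TH=np.radians(-13.65)
X=np.array([np.cos(TH),np.sin(TH),0]);Y=np.array([-np.sin(TH),np.cos(TH),0])
def W(x,y,z): return (C+X*x+Y*y+np.array([0,0,z]))/1000
def B(p): d=np.asarray(p)*1000-C; return np.array([d@X,d@Y,d[2]])
E
cat > ov.py <<'E'
from h import *
import sys
def overlay(name,out,roi,f,g=0):
    c=bot.camera(name); x0,y0,x1,y1=roi
    a=cv2.resize(c["pixels"][y0:y1,x0:x1,::-1].copy(),None,fx=f,fy=f,interpolation=cv2.INTER_CUBIC)
    def poly(pts,col):
        q=np.array([(proj(c,W(*p))-[x0,y0]+.5)*f-.5 for p in pts]); cv2.polylines(a,[np.round(q).astype(int)],True,col,1)
    def rect(cx,cy,w,h,z,col): poly([(cx+i*w/2,cy+j*h/2,z) for i,j in((-1,-1),(1,-1),(1,1),(-1,1))],col)
    rect(0,0,160,300,60,(0,0,255)); rect(-20,-20+g,90,86,64.5,(255,0,0)); rect(-20,-20+g,50,10,88.5,(0,160,0)); rect(53,30,40,50,90,(0,255,255))
    rect(-20,-92,46,22,65,(255,0,255));rect(-20,-125,46,22,65,(255,0,255))
    cv2.imwrite(out,a)
if __name__=="__main__":
    g=float(sys.argv[2]); overlay("top",f"pics/top{sys.argv[1]}.png",(200,165,335,260),5.9,g); overlay("side",f"pics/side{sys.argv[1]}.png",(215,155,325,245),6.5,g)
E
python3 ov.py ov1 0; python3 -c "
from h import *
print(W(-20,-20,76.5),W(-42,-20,60),W(-20,-25,76.5))"
```

```text
[ 0.48984509 -0.0837153   0.0765    ] [ 0.46846647 -0.07852352  0.06      ] [ 0.48866514 -0.08857408  0.0765    ]
```

View pics/topov1.png

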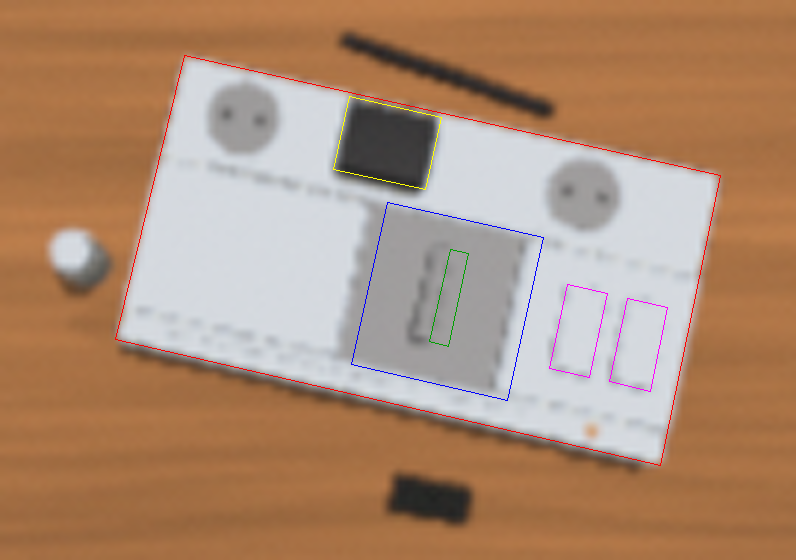

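View pics/sideov1.png

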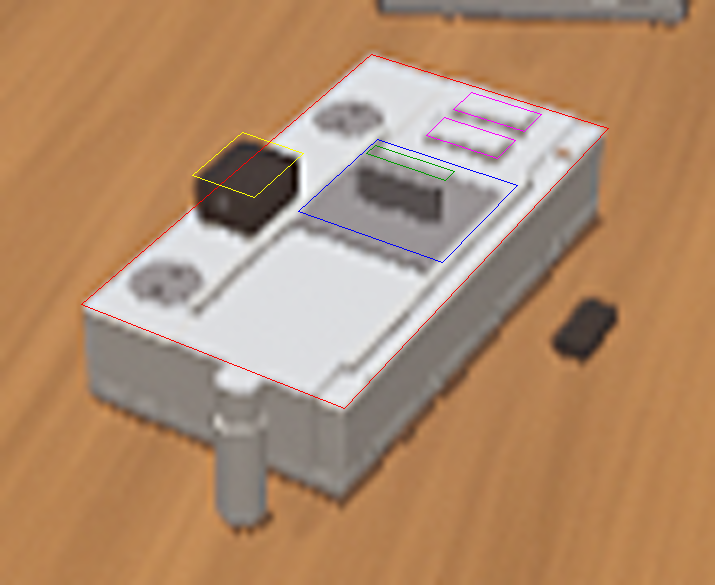

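Box, charger and side switches line up with both views. The guard starts roughly 8–10 mm open, offset towards +y. I'll shut the fingers, swing over and turn so the jaw axis lies along the box's y (yaw +76.35, which keeps joint 6 in range).

>>> send_rows --pt "0.3 15 20 0 8" --pt "0.6 40 50 0 18" --pt "1 70 88 0 28" --pt "1 105 130 0 38" --pt "1 140 175 0 48" --pt "1 175 218 0 58" --pt "1 210 262 0 68" --pt "1 240 300 0 78" --pt "1 270 338 0 88" --pt "1 295 370 0 98"

```text
time: 1.55
ee_pos: [0.4452, -0.1578, 0.2313]
tcp_rot: [180.0, -0.0, 24.1]
wrist_force: [0.2, -0.3, 0.2]
opening: -0.0001
```

>>> send_rows --pt "1 15 18 0 10" --pt "1 25 32 0 20" --pt "1 34 42 0 30" --pt "1 39 48 0 40" --pt "1 39 48 0 50" --pt "1 39 48 -30 52.6" --pt "1 39 48 -70 52.6" --pt "1 39 48 -100 52.6" --pt "1 39 48 -110 52.6" --pt "1 39 48 -110 52.6"

```text
time: 2.8
ee_pos: [0.4832, -0.1113, 0.1215]
tcp_rot: [-180.0, 0.0, 76.3]
wrist_force: [-0.8, 0.6, 0.5]
opening: -0.0003
```

```bash
python3 -c "
from h import *
o=bot.get_obs(); print(o['time'],o['ee_pos'],o['tcp_rot'],o['wrist_force'],o['opening'],o['q'],B(o['ee_pos']))"; python3 ov.py ov2 9
```

```text
2.8 [ 0.48316163 -0.11133706  0.12148406] [-1.79981478e+02  7.13461454e-04  7.63438928e+01] [-0.76836749  0.58041715  0.51489416] -0.000305546767252275 [-1.29761170e+01 -3.17958223e+00 -1.03201866e+01  8.28779247e+01
 -4.93597660e-04  6.79990374e-01] [-19.97621837 -48.418819   121.48405582]
```

View pics/sideov2.png

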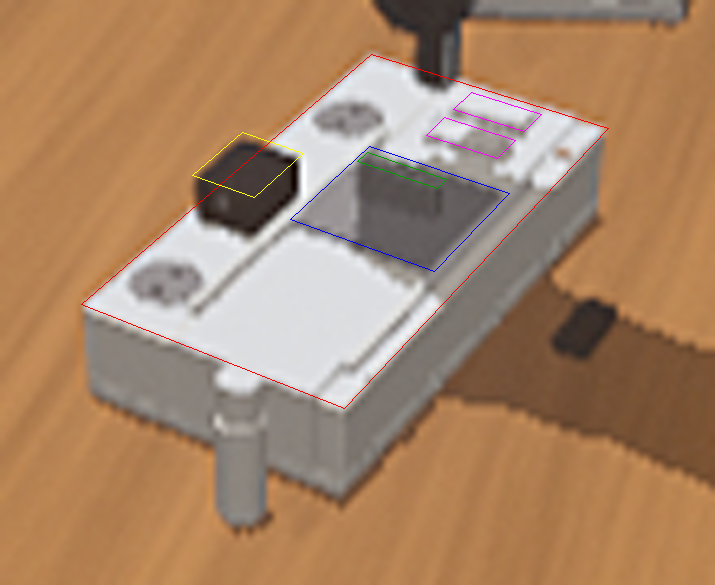

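View pics/topov2.png

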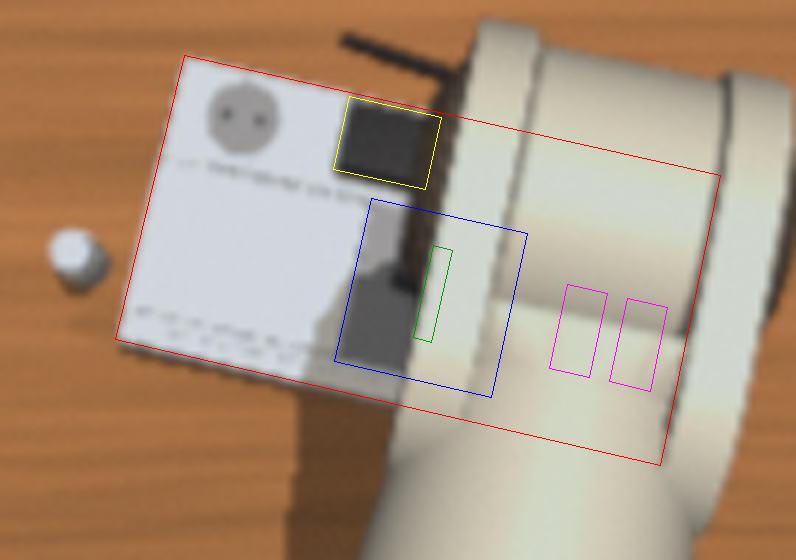

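The overlay fits with the guard at about 9 mm. The finger is at box (-20,-48), clear of the rib and side switches. Next I'll descend to z = 72 and start pushing towards +y.

>>> send_rows --pt "1 0 0 -20 0" --pt "1 0 0 -40 0" --pt "1 0 0 -49 0" --pt "1 0 0 -49.5 0" --pt "1 0 0 -49.5 0"

```text
time: 3.52
ee_pos: [0.4837, -0.1115, 0.0728]
tcp_rot: [179.9, -0.0, 76.3]
wrist_force: [-0.2, -1.1, 0.4]
opening: -0.0002
```

>>> send_rows --pt "1 1.2 4.9 0 0" --pt "1 2.4 9.7 0 0" --pt "1 3.1 12.6 0 0" --pt "1 3.8 15.5 0 0" --pt "1 4.5 18.5 0 0" --pt "1 5.2 21.4 0 0" --pt "1 5.9 24.3 0 0"

```text
time: 4.4
ee_pos: [0.4891, -0.0872, 0.0718]
tcp_rot: [-180.0, 0.0, 76.3]
wrist_force: [-0.3, -3.1, 0.2]
opening: 0.0001
```

```bash
python3 -c "
from h import *
o=bot.get_obs(); print(o['time'],o['ee_pos'],o['wrist_force'],B(o['ee_pos']))"; python3 ov.py ov3 13
```

```text
4.4 [ 0.48908772 -0.08721809  0.07177786] [-0.26692377 -3.07312922  0.20956931] [-19.90934827 -23.58258445  71.77786212]
```

View pics/sideov3.png

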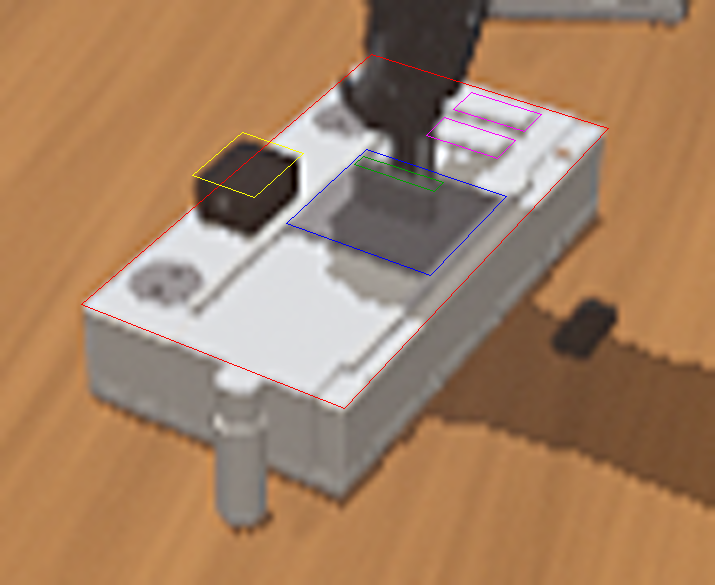

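The rib is in contact at about 3 N, which matches the friction. I'll push on 55 mm and then creep to the stop.

>>> send_rows --pt "1 0.9 3.9 0 0" --pt "1 2.4 9.7 0 0" --pt "1 3.8 15.6 0 0" --pt "1 5.2 21.4 0 0" --pt "1 6.6 27.2 0 0" --pt "1 8.0 33 0 0" --pt "1 9.4 38.9 0 0" --pt "1 10.9 44.7 0 0" --pt "1 12.3 50.5 0 0" --pt "1 13 53.5 0 0"

```text
time: 5.75
ee_pos: [0.5022, -0.0331, 0.0718]
tcp_rot: [-180.0, -0.0, 76.4]
wrist_force: [-3.5, -1.7, 0.2]
opening: 0.0001
```

>>> send_rows --pt "1 0.5 1.9 0 0" --pt "1 0.9 3.9 0 0" --pt "1 1.2 4.9 0 0"

```text
time: 6.12
ee_pos: [0.5033, -0.0286, 0.0718]
tcp_rot: [-180.0, 0.0, 76.3]
wrist_force: [-2.2, -2.3, 0.5]
opening: -0.0
```

>>> send_rows --pt "1 0.2 1 0 0" --pt "1 0.5 1.9 0 0"

```text
time: 6.38
ee_pos: [0.5038, -0.0267, 0.0718]
tcp_rot: [-180.0, -0.0, 76.3]
wrist_force: [-2.4, -2.5, -0.0]
opening: -0.0002
```

```bash
python3 -c "
from h import *
o=bot.get_obs(); print(o['time'],o['ee_pos'],o['wrist_force'],B(o['ee_pos']))"; python3 ov.py ov4 77
```

```text
6.375 [ 0.50377175 -0.02672516  0.07176214] [-2.39752869 -2.54484877 -0.03624812] [-19.91580551  38.66703722  71.7621381 ]
```

View pics/sideov4.png

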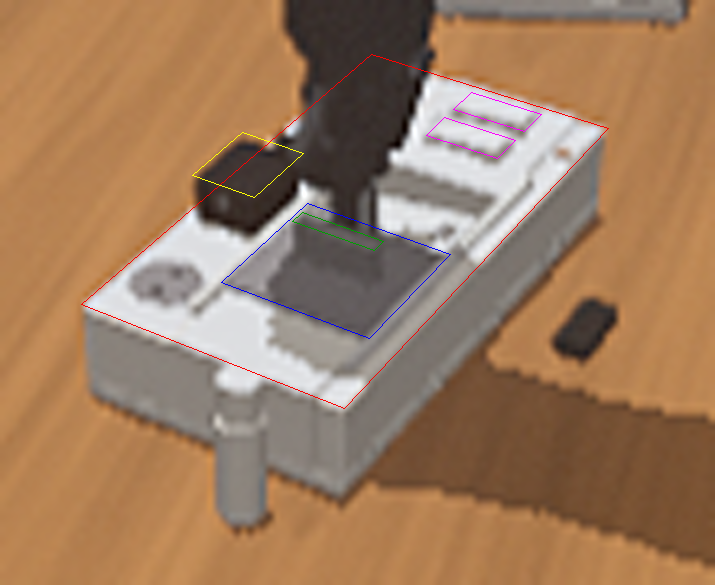

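View pics/topov4.png

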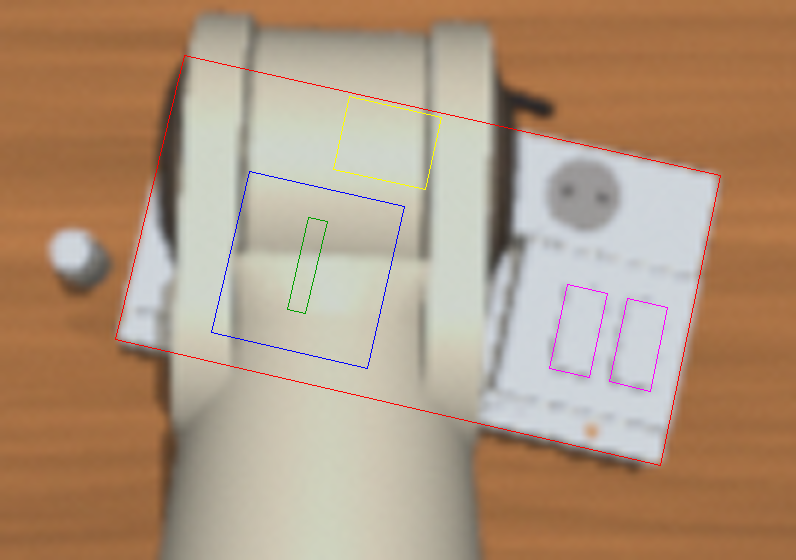

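The guard is at about 76–78 mm and not yet at its stop. I'll keep creeping forward, watching the force.

>>> send_rows --pt "1 0.2 1 0 0" --pt "1 0.5 1.9 0 0" --pt "1 0.7 2.9 0 0"

```text
time: 6.85
ee_pos: [0.5046, -0.0238, 0.0718]
tcp_rot: [-180.0, -0.0, 76.3]
wrist_force: [-3.3, -2.6, 0.6]
opening: -0.0
```

>>> send_rows --pt "1 0.2 1 0 0" --pt "1 0.5 1.9 0 0"

```text
time: 7.1
ee_pos: [0.505, -0.0219, 0.0718]
tcp_rot: [-180.0, -0.0, 76.3]
wrist_force: [-2.3, -2.0, -0.1]
opening: -0.0002
```

>>> send_rows --pt "1 0.2 1 0 0"

```text
time: 7.22
ee_pos: [0.5052, -0.0209, 0.0717]
tcp_rot: [-180.0, 0.0, 76.3]
wrist_force: [-3.1, -2.8, 0.2]
opening: 0.0004
```

>>> send_rows --pt "1 0.2 1 0 0"

```text
time: 7.35
ee_pos: [0.5055, -0.0199, 0.0718]
tcp_rot: [180.0, -0.0, 76.3]
wrist_force: [-2.3, -1.5, 0.3]
opening: 0.0001
```

>>> send_rows --pt "1 0.2 1 0 0" --pt "1 0.2 1 0 0"

```text
time: 7.6
ee_pos: [0.5057, -0.0188, 0.0718]
tcp_rot: [180.0, -0.0, 76.4]
wrist_force: [-1.8, -1.9, -0.7]
opening: -0.0
```

>>> send_rows --pt "1 0.2 0.8 0 0" --pt "1 0.2 0.8 0 0"

```text
time: 7.85
ee_pos: [0.5059, -0.0181, 0.0718]
tcp_rot: [180.0, -0.0, 76.3]
wrist_force: [-1.6, -2.3, -0.5]
opening: 0.0001
```

>>> send_rows --pt "1 0.2 0.8 0 0" --pt "1 0.2 0.8 0 0"

```text
time: 8.1
ee_pos: [0.5059, -0.0178, 0.0718]
tcp_rot: [180.0, 0.1, 76.3]
wrist_force: [-2.8, -6.4, -0.3]
opening: -0.0001
```

>>> send_rows --pt "1 0.2 0.8 0 0" --pt "1 0.2 0.8 0 0"

```text
time: 8.35
ee_pos: [0.5059, -0.0177, 0.0718]
tcp_rot: [180.0, 0.2, 76.3]
wrist_force: [-3.3, -9.9, 0.8]
opening: -0.0001
```

```bash
python3 -c "
from h import *
o=bot.get_obs(); print(o['time'],o['ee_pos'],o['wrist_force'],B(o['ee_pos']))"; python3 ov.py ov5 85
```

```text
8.35 [ 0.50594473 -0.0177087   0.07178778] [-3.31739945 -9.8510295   0.79173698] [-19.93199984  47.9416306   71.78777907]
```

View pics/sideov5.png

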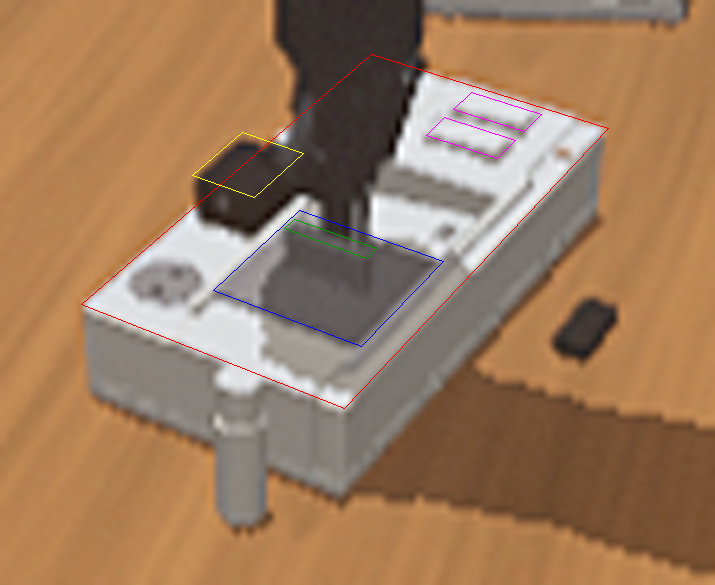

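The guard is on its stop: the force rises at about 5 N/mm and peaked near 10 N. I'll back off, lift and go above switch_spot.

>>> send_rows --pt "1 -1.9 -7.8 0 0" --pt "1 -1.9 -7.8 20 0" --pt "1 -6 -15 40 0" --pt "1 -18 -30 40 0" --pt "1 -28 -46 40 0" --pt "1 -34 -56 40 0" --pt "1 -37.9 -62.8 36 0" --pt "1 -37.9 -62.8 30 0" --pt "1 -37.9 -62.8 30 0"

```text
time: 9.57
ee_pos: [0.4681, -0.0792, 0.1009]
tcp_rot: [-179.9, -0.0, 76.3]
wrist_force: [0.6, 1.0, 0.1]
opening: -0.0003
```

```bash
python3 -c "
from h import *
o=bot.get_obs(); print(o['time'],o['ee_pos'],o['wrist_force'],B(o['ee_pos']))"; python3 ov.py ov6 85
```

```text
9.575 [ 0.46806411 -0.07915497  0.10089294] [0.64585038 0.98931671 0.05324574] [-42.24197253 -20.70857071 100.89293683]
```

View pics/sideov6.png

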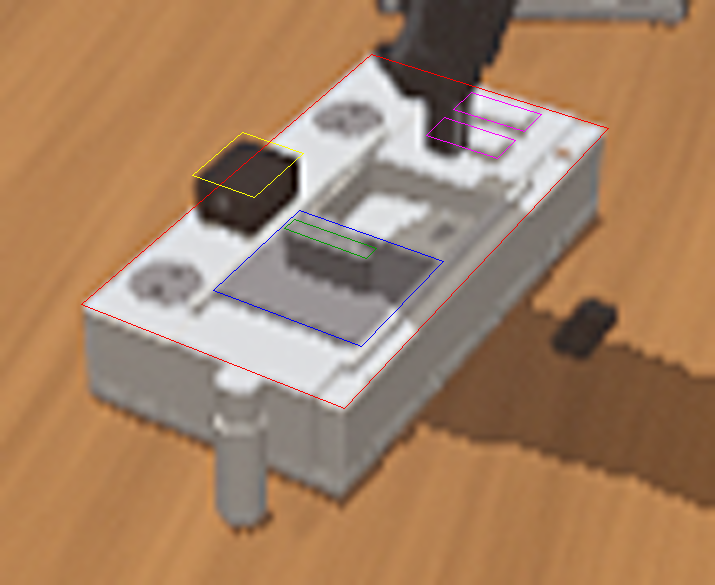

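The guard outline matches fully open and the white paddle shows in the well. I'll go down to z≈60 and then probe in small steps.

>>> send_rows --pt "1 0 0 -15 0" --pt "1 0 0 -30 0" --pt "1 0 0 -38 0" --pt "1 0 0 -41 0" --pt "1 0 0 -42 0" --pt "1 0 0 -43 0" --pt "1 0 0 -43 0"

```text
time: 10.55
ee_pos: [0.4685, -0.0794, 0.059]
tcp_rot: [180.0, -0.0, 76.3]
wrist_force: [1.1, 0.2, -0.3]
opening: -0.0001
```

>>> send_rows --pt "1 0 0 -1 0" --pt "1 0 0 -2 0" --pt "1 0 0 -2 0"

```text
time: 10.92
ee_pos: [0.4683, -0.0794, 0.0567]
tcp_rot: [-180.0, 0.0, 76.3]
wrist_force: [-0.3, 0.5, 0.1]
opening: 0.0003
```

>>> send_rows --pt "1 0 0 -1 0" --pt "1 0 0 -2 0" --pt "1 0 0 -2 0"

```text
time: 11.3
ee_pos: [0.4683, -0.0794, 0.0547]
tcp_rot: [-180.0, 0.0, 76.3]
wrist_force: [0.5, 0.8, 1.4]
opening: 0.0
```

>>> send_rows --pt "1 0 0 -1 0" --pt "1 0 0 -2 0" --pt "1 0 0 -2 0"

```text
time: 11.68
ee_pos: [0.4683, -0.0794, 0.0527]
tcp_rot: [-180.0, 0.0, 76.3]
wrist_force: [0.3, 0.1, -0.2]
opening: 0.0001
```

>>> send_rows --pt "1 0 0 -1 0" --pt "1 0 0 -2 0" --pt "1 0 0 -2 0"

```text
time: 12.05
ee_pos: [0.4684, -0.0794, 0.0508]
tcp_rot: [180.0, -0.0, 76.3]
wrist_force: [0.2, 1.1, 0.9]
opening: -0.0
```

>>> send_rows --pt "1 0 0 -1 0" --pt "1 0 0 -2 0" --pt "1 0 0 -2 0"

```text
time: 12.42
ee_pos: [0.4683, -0.0794, 0.0489]
tcp_rot: [180.0, -0.0, 76.3]
wrist_force: [-0.8, -0.5, 3.7]
opening: -0.0002
```

>>> send_rows --pt "1 0 0 -1 0" --pt "1 0 0 -1.5 0" --pt "1 0 0 -1.5 0"

```text
time: 12.8
ee_pos: [0.4683, -0.0793, 0.047]
tcp_rot: [-180.0, 0.0, 76.3]
wrist_force: [-0.7, -0.2, 0.2]
opening: -0.0
```

>>> send_rows --pt "1 0 0 -1 0" --pt "1 0 0 -1 0"

```text
time: 13.05
ee_pos: [0.4683, -0.0794, 0.0461]
tcp_rot: [-180.0, 0.0, 76.3]
wrist_force: [-0.6, -0.2, 0.0]
opening: 0.0
```

>>> send_rows --pt "1 0 0 -1 0" --pt "1 0 0 -1 0"

```text
time: 13.3
ee_pos: [0.4684, -0.0794, 0.0453]
tcp_rot: [180.0, -0.0, 76.3]
wrist_force: [0.9, 0.4, 0.7]
opening: 0.0
```

>>> send_rows --pt "1 0 0 -1 0" --pt "1 0 0 -1 0"

```text
time: 13.55
ee_pos: [0.4684, -0.0794, 0.0445]
tcp_rot: [180.0, -0.0, 76.3]
wrist_force: [-0.4, 0.7, 3.3]
opening: 0.0001
```

>>> send_rows --pt "1 0 0 -1 0" --pt "1 0 0 -1 0"

```text
time: 13.8
ee_pos: [0.4685, -0.0794, 0.0436]
tcp_rot: [180.0, -0.0, 76.3]
wrist_force: [-2.3, 0.1, 7.0]
opening: 0.0004
```

The force rose to 3.7 N, dropped to about 0 as the switch snapped over, and is now rising against the mount at about 3.7 N/mm. I'll add 0.2 mm and hold for about 2.5 s.

>>> send_rows --pt "1 0 0 -0.2 0" --pt "1 0 0 -0.2 0" --pt "1 0 0 -0.2 0" --pt "1 0 0 -0.2 0"

```text
time: 14.3
ee_pos: [0.4685, -0.0794, 0.0435]
tcp_rot: [180.0, -0.0, 76.3]
wrist_force: [-1.9, 0.4, 6.6]
opening: 0.0002
```

>>> send_rows --pt "1 0 0 0 0" --pt "1 0 0 0 0" --pt "1 0 0 0 0" --pt "1 0 0 0 0" --pt "1 0 0 0 0" --pt "1 0 0 0 0" --pt "1 0 0 0 0" --pt "1 0 0 0 0" --pt "1 0 0 0 0" --pt "1 0 0 0 0"

```text
time: 15.55
ee_pos: [0.4685, -0.0794, 0.0435]
tcp_rot: [180.0, 0.0, 76.3]
wrist_force: [-1.8, 1.2, 5.7]
opening: -0.0003
```

>>> send_rows --pt "1 0 0 0 0" --pt "1 0 0 0 0" --pt "1 0 0 0 0" --pt "1 0 0 0 0" --pt "1 0 0 0 0" --pt "1 0 0 0 0" --pt "1 0 0 0 0" --pt "1 0 0 0 0"

```text
time: 16.55
ee_pos: [0.4685, -0.0794, 0.0435]
tcp_rot: [180.0, -0.0, 76.3]
wrist_force: [-0.8, 0.0, 6.4]
opening: -0.0004
```

```bash
python3 -c "
from h import *
o=bot.get_obs(); print(o['time'],o['ee_pos'],o['wrist_force'],B(o['ee_pos']))"; python3 ov.py ov7 85
```

```text
16.55 [ 0.46850623 -0.07939492  0.04349291] [-0.80512805  0.00848997  6.37927337] [-41.75571818 -20.83740927  43.49290709]
```

View pics/sideov7.png

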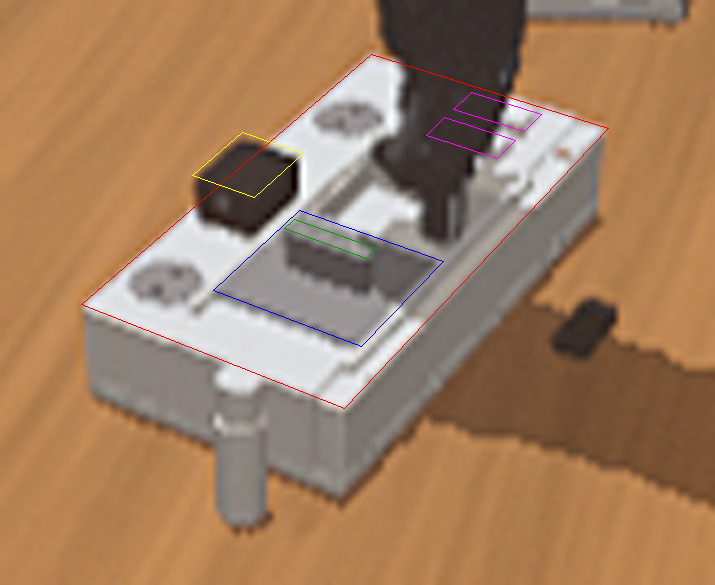

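It's steady at about 6.3 N. The task asks for about 8 N, so I'll add 0.5 mm and hold two full seconds.

>>> send_rows --pt "1 0 0 -0.3 0" --pt "1 0 0 -0.5 0" --pt "1 0 0 -0.5 0" --pt "1 0 0 -0.5 0"

```text
time: 17.15
ee_pos: [0.4685, -0.0794, 0.0431]
tcp_rot: [180.0, -0.0, 76.3]
wrist_force: [-2.6, 0.2, 6.9]
opening: -0.0002
```

>>> send_rows --pt "1 0 0 0 0" --pt "1 0 0 0 0" --pt "1 0 0 0 0" --pt "1 0 0 0 0" --pt "1 0 0 0 0" --pt "1 0 0 0 0" --pt "1 0 0 0 0" --pt "1 0 0 0 0" --pt "1 0 0 0 0" --pt "1 0 0 0 0"

```text
time: 18.4
ee_pos: [0.4685, -0.0794, 0.0431]
tcp_rot: [180.0, -0.0, 76.3]
wrist_force: [-1.5, 0.6, 7.8]
opening: -0.0001
```

>>> send_rows --pt "1 0 0 0 0" --pt "1 0 0 0 0" --pt "1 0 0 0 0" --pt "1 0 0 0 0" --pt "1 0 0 0 0" --pt "1 0 0 0 0" --pt "1 0 0 0 0" --pt "1 0 0 0 0" --pt "1 0 0 0 0" --pt "1 0 0 0 0"

```text
time: 19.65
ee_pos: [0.4685, -0.0794, 0.0432]
tcp_rot: [180.0, -0.0, 76.3]
wrist_force: [-1.9, 0.5, 8.4]
opening: 0.0003
```

Held at about 8 N for 2.5 s. I'll lift clear and look at the paddle.

>>> send_rows --pt "1 0 0 5 0" --pt "1 0 0 15 0" --pt "1 0 0 35 0" --pt "1 0 0 55 0" --pt "1 0 0 72 0" --pt "1 0 0 77 0" --pt "1 0 0 77 0"

```text
time: 20.52
ee_pos: [0.4684, -0.0794, 0.1195]
tcp_rot: [-180.0, -0.0, 76.3]
wrist_force: [0.5, 0.3, -1.0]
opening: -0.0003
```

```bash
python3 -c "
from h import *
o=bot.get_obs(); print(o['time'],o['ee_pos'],o['wrist_force'],B(o['ee_pos']))"; python3 ov.py ov8 85
```

```text
20.525 [ 0.46837456 -0.07935583  0.11951811] [ 0.54898242  0.25789692 -0.96576388] [-41.8928952  -20.83049478 119.51810829]
```

View pics/sideov8.png

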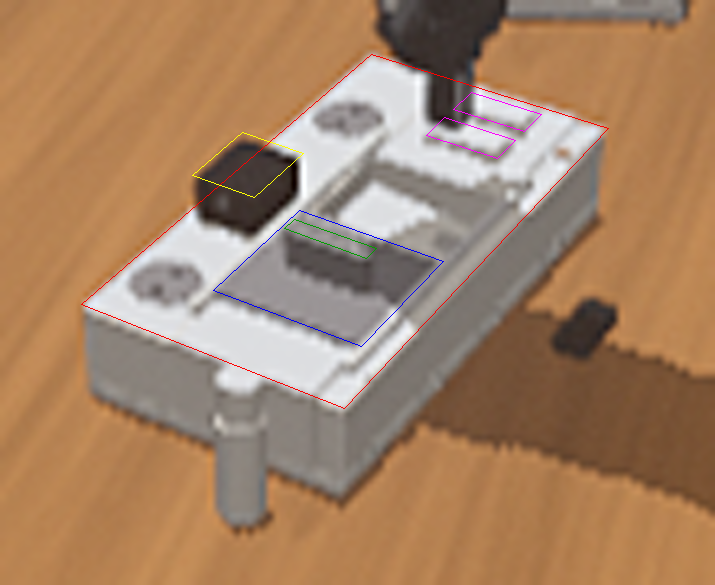

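The finger's shadow hides the well. I'll move to the +y side of the rib and look again from there.

>>> send_rows --pt "1 4 9 0 0" --pt "1 12 26 0 0" --pt "1 21 46 0 0" --pt "1 30 66 0 0" --pt "1 39 86 0 0" --pt "1 45 99 0 0" --pt "1 48.3 105.6 0 0" --pt "1 48.3 105.6 0 0"

```text
time: 21.62
ee_pos: [0.5167, 0.0266, 0.1195]
tcp_rot: [-180.0, 0.0, 76.4]
wrist_force: [-0.4, -0.3, -0.4]
opening: 0.0
```

```bash
python3 -c "
from h import *
o=bot.get_obs(); print(o['time'],o['ee_pos'],o['wrist_force'],B(o['ee_pos']))"; python3 ov.py ov9 85
python3 - <<'E'
import cv2,numpy as np
a=cv2.imread('pics/sideov6.png')[130:290,290:560];b=cv2.imread('pics/sideov9.png')[130:290,290:560]
cv2.imwrite('pics/cmp.png',cv2.resize(np.hstack([a,b]),None,fx=1.45,fy=1.45))
E
```

```text
21.625 [0.51668672 0.02658129 0.11945277] [-0.37865086 -0.30637738 -0.3533827 ] [-19.9454166   93.51567763 119.45276695]
```

View pics/sideov9.png

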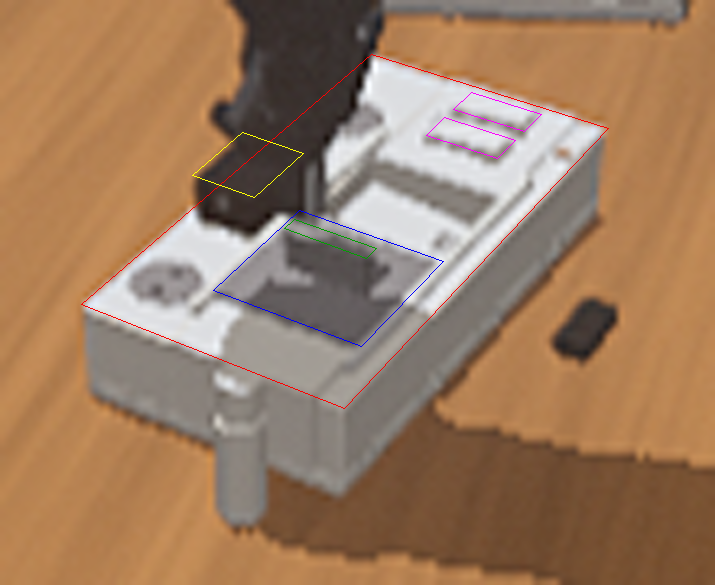

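View pics/topov9.png

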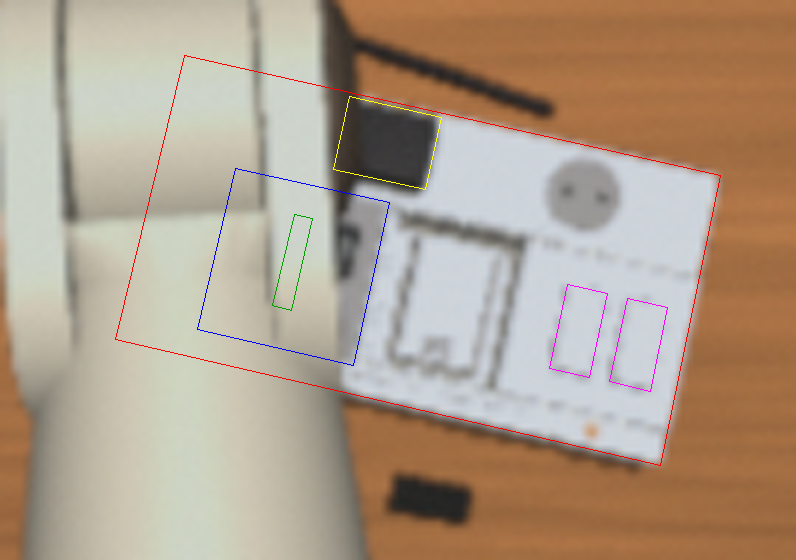

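View pics/cmp.png

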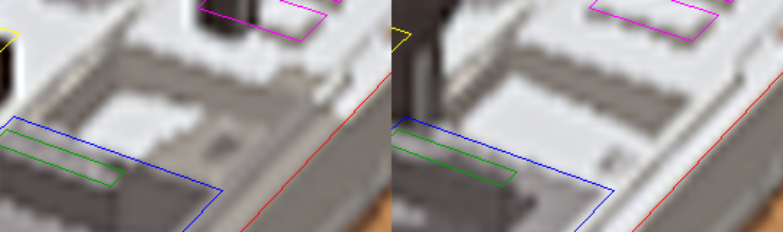

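```bash
python3 - <<'E'
from h import *
s=bot.camera("side")
for z in (40,43,46,49,52): print(z,(proj(s,W(-47,-20,z))-[215,155]+.5)*6.5-.5)
a=cv2.imread('pics/sideov5.png')[170:300,380:520];b=cv2.imread('pics/sideov9.png')[170:300,380:520]
cv2.imwrite('pics/cmp2.png',cv2.resize(np.hstack([a,b]),None,fx=2.8,fy=2.8))
E
```

```text
40 [449.64277545 249.21045079]
43 [449.85630203 244.80658245]
46 [450.07041322 240.39065691]
49 [450.28511142 235.96262457]
52 [450.50039905 231.52243558]
```

View pics/cmp2.png

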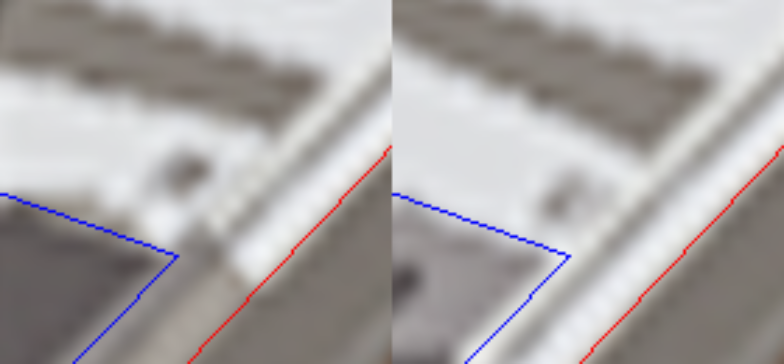

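Compared with the off state, the ribbed end has dropped about 10 zoomed px (≈7 mm), so the switch is on. I'll lower to z = 72 and push the guard shut.

>>> send_rows --pt "1 0 0 -20 0" --pt "1 0 0 -38 0" --pt "1 0 0 -46 0" --pt "1 0 0 -47.5 0" --pt "1 0 0 -47.5 0" --pt "1 -1.2 -4.9 -47.5 0" --pt "1 -2.1 -8.7 -47.5 0" --pt "1 -2.8 -11.7 -47.5 0" --pt "1 -3.5 -14.6 -47.5 0" --pt "1 -4.2 -17.5 -47.5 0"

```text
time: 23.02
ee_pos: [0.5126, 0.0087, 0.0724]
tcp_rot: [180.0, -0.0, 76.3]
wrist_force: [0.6, 3.4, 2.5]
opening: 0.0002
```

>>> send_rows --pt "1 -0.9 -3.9 0 0" --pt "1 -2.4 -9.7 0 0" --pt "1 -3.8 -15.6 0 0" --pt "1 -5.2 -21.4 0 0" --pt "1 -6.6 -27.2 0 0" --pt "1 -8.0 -33 0 0" --pt "1 -9.4 -38.9 0 0" --pt "1 -10.9 -44.7 0 0" --pt "1 -12.3 -50.5 0 0" --pt "1 -13 -53.5 0 0"

```text
time: 24.28
ee_pos: [0.4994, -0.0452, 0.0721]
tcp_rot: [180.0, 0.0, 76.3]
wrist_force: [1.5, 2.8, 1.6]
opening: 0.0003
```

```bash
python3 -c "
from h import *
o=bot.get_obs(); print(o['time'],o['ee_pos'],o['wrist_force'],B(o['ee_pos']))"; python3 ov.py ov10 23
```

```text
24.275 [ 0.49936358 -0.04516271  0.07206407] [1.51252292 2.75031594 1.63582182] [-19.8483869   19.70996248  72.06406816]
```

View pics/sideov10.png

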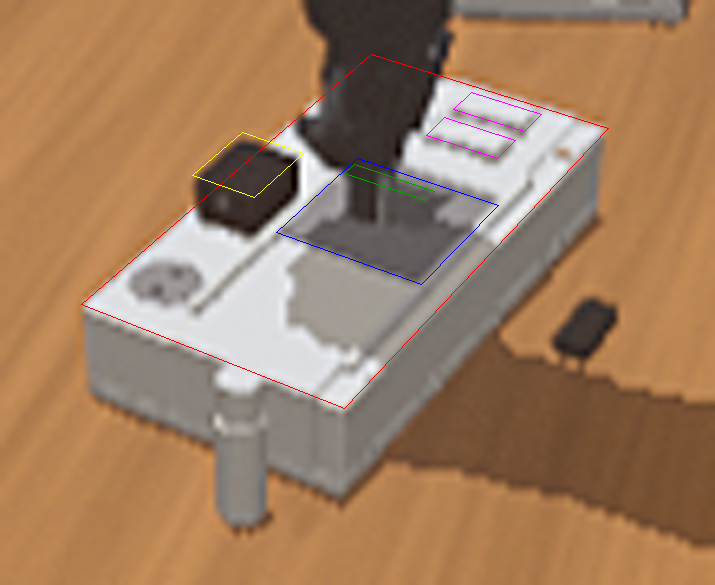

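The guard follows (about 22 mm left), with about 3 N. I'll push 17 mm and then creep to the shut stop.

>>> send_rows --pt "1 -0.7 -2.9 0 0" --pt "1 -1.7 -6.8 0 0" --pt "1 -2.6 -10.7 0 0" --pt "1 -3.3 -13.6 0 0" --pt "1 -3.8 -15.6 0 0" --pt "1 -4 -16.5 0 0"

```text
time: 25.12
ee_pos: [0.4952, -0.0614, 0.0719]
tcp_rot: [-180.0, 0.0, 76.3]
wrist_force: [-1.3, 3.4, -1.3]
opening: 0.0003
```

>>> send_rows --pt "1 -0.2 -1 0 0" --pt "1 -0.5 -1.9 0 0" --pt "1 -0.7 -2.9 0 0"

```text
time: 25.5
ee_pos: [0.4946, -0.0642, 0.072]
tcp_rot: [-180.0, 0.0, 76.3]
wrist_force: [-0.4, 3.0, -1.7]
opening: 0.0001
```

>>> send_rows --pt "1 -0.2 -0.8 0 0" --pt "1 -0.4 -1.6 0 0"

```text
time: 25.75
ee_pos: [0.4945, -0.0647, 0.072]
tcp_rot: [-180.0, -0.1, 76.4]
wrist_force: [0.8, 12.2, -2.5]
opening: 0.0001
```

>>> send_rows --pt "1 -0.2 -0.8 0 0" --pt "1 -0.2 -0.8 0 0"

```text
time: 26.0
ee_pos: [0.4945, -0.0648, 0.0721]
tcp_rot: [-180.0, -0.2, 76.4]
wrist_force: [2.1, 13.8, -1.8]
opening: -0.0
```

The stop was reached at about 14 N. The two stop positions are consistent with 85 mm of travel and a fingertip about 27 mm thick. I'll back off, lift and retreat.

>>> send_rows --pt "1 1.4 5.8 0 0" --pt "1 2.1 8.7 0 0" --pt "1 2.1 8.7 15 0" --pt "1 2.1 8.7 50 0" --pt "1 2.1 8.7 100 0" --pt "1 -10 -20 130 0" --pt "1 -40 -60 140 0" --pt "1 -80 -100 140 0" --pt "1 -110 -140 140 0" --pt "1 -130 -170 140 0"

```text
time: 27.25
ee_pos: [0.3627, -0.2381, 0.2136]
tcp_rot: [179.9, 0.1, 76.3]
wrist_force: [-0.2, -0.9, 0.0]
opening: 0.0002
```

>>> send_rows --pt "1 -20 -40 0 0" --pt "1 -40 -80 0 0" --pt "1 -60 -130 0 0" --pt "1 -80 -170 0 0" --pt "1 -90 -190 0 0" --pt "1 -90 -190 0 0" --pt "1 -90 -190 0 0"

```text
time: 28.12
ee_pos: [0.2743, -0.4262, 0.2128]
tcp_rot: [180.0, 0.0, 76.3]
wrist_force: [0.5, 0.6, 0.8]
opening: -0.0001
```

```bash
python3 -c "
from h import *
o=bot.get_obs(); print(o['time'],o['ee_pos'],o['wrist_force'])
cv2.imwrite('pics/topend.png',bot.camera('top')['pixels'][:,:,::-1])"; python3 ov.py ov11 0
```

```text
28.125 [ 0.27425062 -0.42621317  0.21275502] [0.5041257  0.61498183 0.78452945]
```

View pics/sideov11.png

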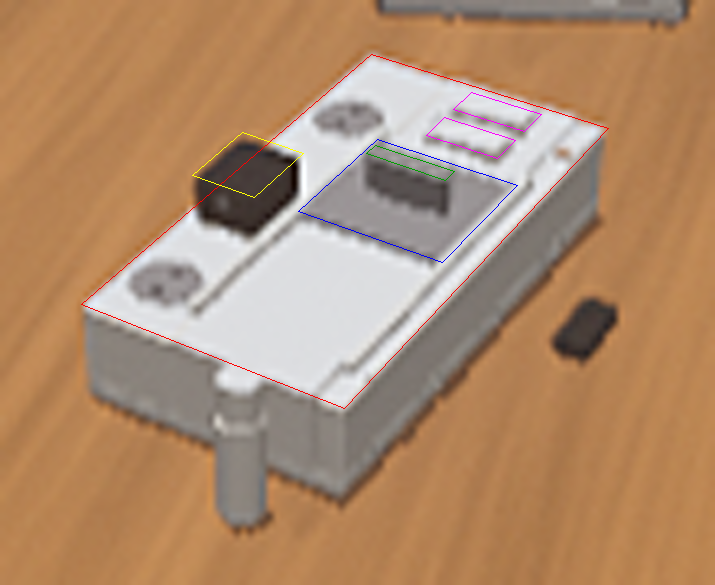

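View pics/topov11.png

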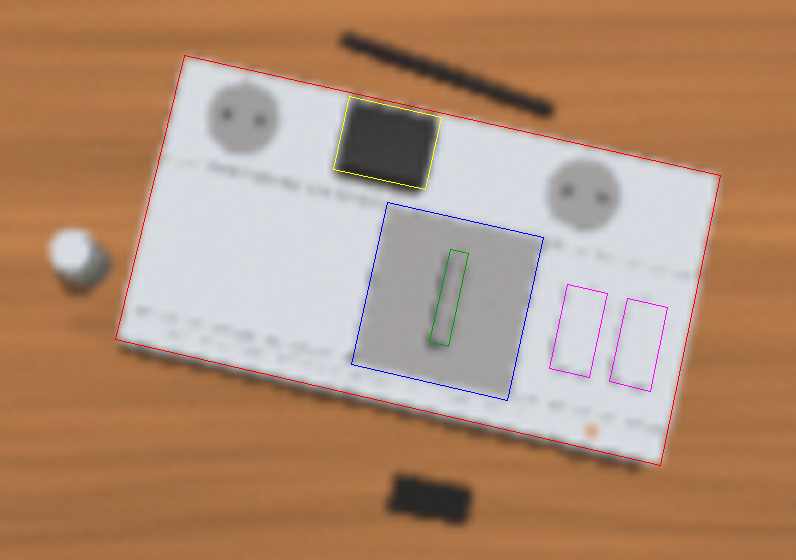

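View pics/topend.png

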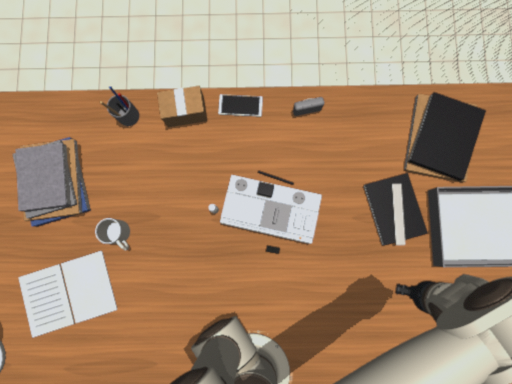

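The guard sits exactly on the "shut" outline in both views. Eraser (430,498), pen, glue stick (75,255) and the side switches are unchanged, and the arm is clear. I'm handing in.

```bash
python3 -c "
from workcell import bot
print(bot.job_done())"
```

```text
the job is handed in; nothing more can be done
None
```

I slid the guard fully open, flipped the main switch on and held it, then slid the guard fully shut again. I handed the job in at about 28 s of the 72 s allowed; no verdict is reported.

- **Guard open:** It started about 9 mm open. I pushed it to its open stop with a peak of about 10 N at the wrist, and it matched the fully open outline in the side view.
- **Main switch:** The force rose to 3.7 N, fell to about 0 as the switch snapped over, then rose again against the rubber mount. I held it at about 6.3 N for 2.5 s, then at 7 to 8.4 N for another 2.5 s.
- **Switch on:** In the images its ribbed end had dropped about 7 mm, as it should when on. I last saw it just before shutting the guard, so its final state was not checked after that.
- **Guard shut:** I pushed it onto the shut stop with about 14 N, and it matches the shut outline in both views.
- **Everything else:** The side switches and the eraser, pen, glue stick, mug, notebook and ruler look unmoved, and the arm is clear of everything.

**Limits of the checks:** Forces are wrist readings taken at the end of each move, with roughly 1 N of noise, so short peaks between readings would not show. The fingertip positions at the two stops disagree with my measured box position by about 1 mm, which is within the 2 mm calibration.

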